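Stack trapezoid ingots head over heels and crosswise

TASK

Stack the four tapered light-metal ingots at the blue stop rail. First tip the ingot that stands on end over onto its wide face without lifting it; then lay the upside-down ingot, still wide face up and parallel to them, on the bench in the open space between the two ingots at the rail, and push the nearer of these along the bench (slide it, never lift it) until all three are closed up tight against the rail as one flat, level layer with their ends roughly even and centred on the rail. Last, lay the tipped ingot flat on top, wide face down, crosswise and centred on the middle ingot, and disturb none of the glassware, bottles and other things around.

Things in the scene. Friction and masses are not known exactly. Their poses are not given: they have to be found in the camera images.
- ingot_far: dull grey magnesium-alloy ingot, square sawn ends: 130 mm long, 36 high, wide face 54, narrow face 40 (with two black eyes), flanks leaning in 7 mm each; about 0.38 kg. Origin: centre of the wide face; x along, y across, z from wide to narrow face. It lies on its wide face (z up) against the stop rail or a few mm off it, its length along the rail
- ingot_near: ingot of the same shape, size, mass and axes as ingot_far (130 mm long, 36 high, faces 54 and 40). It lies on its wide face (z up) on the robot's side of ingot_far, roughly parallel to it, with 95 to 125 mm of open bench between their wide-face edges; each ingot slides at about 2 to 6 N
- ingot_upturned: ingot of the same shape, size, mass and axes as ingot_far (130 mm long, 36 high, faces 54 and 40). It lies upside down (z down, wide face up, origin 36 mm above the bench), off to the left or the right of the other two
- ingot_standing: ingot of the same shape, size, mass and axes as ingot_far (130 mm long, 36 high, faces 54 and 40). It stands on one sawn end (x vertical, origin 65 mm up), off to the left or right, narrow face roughly towards the robot, wide face away. Pushed near its top from the narrow-face side it falls onto its wide face
- rail_face (a point): middle of the front face of the blue steel stop rail, at bench level. The rail is fixed to the bench, 170 mm long along this frame's y and 24 mm high; its front face is the plane x = 0 and looks to -x, roughly towards the robot; the ingots lie on the -x side
- amber_bottle: bystander: brown glass bottle with black cap, 60 mm across, 129 mm high; origin at the centre of its underside
- flask: bystander: clear conical flask, 63 mm across, 102 mm high; origin at the centre of its underside
- funnel: bystander: white funnel standing on its rim, 69 mm across, 87 mm high; origin at the centre of its underside
- dropper_bottle: bystander: small brown bottle with black cap, 28 mm across, 67 mm high, close to the left of the stop rail; origin at the centre of its underside
- petri_dish: bystander: clear flat dish with lid, 59 mm across, 13 mm high; origin at the centre of its underside
- cylinder: bystander: tall clear measuring cylinder with blue hexagonal foot, 54 x 62 mm foot, 27 mm tube, 191 mm high; origin at the centre of its underside
- yellow_cap_bottle: bystander: white bottle with yellow cap, 44 mm across, 99 mm high; origin at the centre of its underside
Not all that is in view belongs to the job. Leave any red look-alike of the ingot_standing alone.

How it is judged (in metres and radians):
On the way, in this order (a step that is already met when the one before it is completed fails the run):
1. the standing ingot has been tipped over and lies on the bench on its wide face (angle between ingot_standing's own z axis and vertical below 0.06 rad and height (world z) of ingot_standing below 0.006 m), for 0.2 s.
2. the upside-down ingot lies on the bench, wide face up, between the two ingots at the rail (angle between ingot_upturned's own z axis and vertical above 3.08 rad and height (world z) of ingot_upturned between 0.033 and 0.0395 m and x of ingot_upturned in the frame of rail_face between -0.17 and -0.066 m and y of ingot_upturned in the frame of rail_face between -0.035 and 0.035 m), for 0.2 s.
3. the near ingot has been pushed up: the three form one tight, flat layer at the rail (x of ingot_far in the frame of rail_face between -0.032 and -0.02 m and x of ingot_upturned in the frame of rail_face between -0.083 and -0.066 m and x of ingot_near in the frame of rail_face between -0.129 and -0.112 m and y of ingot_far in the frame of rail_face between -0.03 and 0.03 m and angle between the x axis of each of ingot_far, ingot_upturned, ingot_near and the y axis of rail_face, either way round below 0.08 rad and y of ingot_upturned in the frame of rail_face between -0.03 and 0.03 m and y of ingot_near in the frame of rail_face between -0.03 and 0.03 m and angle between each of ingot_far, ingot_near's own z axis and vertical below 0.06 rad and angle between ingot_upturned's own z axis and vertical above 3.08 rad and height (world z) of ingot_upturned between 0.033 and 0.0395 m), for 0.2 s.
At the end, for the whole second after the job is handed in: bottom layer: far, upturned, near ingot centres 27, 74, 121 mm from the rail face (within 5, 8, 8 mm), within 30 mm of rail mid, 0.08 rad parallel, 0.06 rad level, upturned one wide face up on the bench; tipped ingot level on it, wide face down, within 0.12 rad of crosswise, 20 mm of centre; at rest (all of step 3 and angle between ingot_standing's own z axis and vertical below 0.06 rad and height (world z) of ingot_standing between 0.033 and 0.041 m and horizontal distance between ingot_standing and ingot_upturned below 0.02 m and angle between the x axis of ingot_standing and the x axis of rail_face, either way round below 0.12 rad and linear speed of each of ingot_far, ingot_near, ingot_upturned, ingot_standing below 0.02 m/s); the robot touches nothing.
It fails at once if the standing ingot is lifted while it is still upright instead of being tipped (angle between ingot_standing's own x axis and vertical below 0.35 rad and height (world z) of ingot_standing above 0.095 m).
It fails at once if the near ingot is lifted off the bench (height (world z) of ingot_near above 0.02 m).
It fails at once if the far ingot is lifted off the bench (height (world z) of ingot_far above 0.02 m).
It fails at once if a bystander is moved by more than 25 mm or tipped over (distance of any of amber_bottle, flask, funnel, dropper_bottle, petri_dish, cylinder, yellow_cap_bottle from where it was at the start of the episode above 0.025 m or angle between any of amber_bottle, flask, funnel, dropper_bottle, petri_dish, cylinder, yellow_cap_bottle's own z axis and vertical above 0.4 rad).
It also fails if it takes over 72 s, if anything falls off the work surface, if the arm or the gripper's body presses on something with over 40 N, if the wrist force passes 120 N, or if a joint passes its speed limit or range.

ROBOT

A 6-joint arm with a two-finger parallel gripper is mounted at the origin on the work surface; the furniture and walls round the work are solid. World frame = base frame: x ahead of the robot, y to its left, z up, the work surface at z = 0. Lengths are in m, angles in degrees, forces in N, time in s.
With the tool pointing down it reaches from about 0.4 to 0.825 m from the base axis. Payload 7 kg.
Tool frame: the origin (TCP) lies on the centre line of the jaws, within the pads' length; the fingertips stand 11 mm ahead of it and the grasp point (between the pads) lies 8 mm behind it; z points along the fingers, y is the line along which they close (so a half turn about z gives the same grasp; the last joint's range is limited). The gripper opens to 88 mm and grips with 3 to 60 N. Pads are 19 mm wide; open, the fingers measure 130 mm over their backs; the gripper's body (78 mm by 193 mm) begins 47 mm behind the grasp point.
Start: joints at [-55.686, 20.546, 0.682, 0, -70.136, -16.507], TCP at [0.206, -0.643, 0.238] pointing down, gripper open.
Joint ranges: [-176.03, 176.03], [-82.01, 121.73], [-58.28, 71.71], [-173.87, 95.51], [-174.79, -0.11], [-173.66, 173.66]. Speed limits (degrees/s): [136.94, 136.94, 172.46, 180, 180, 180].

INTERFACE

Orientations are given as [roll, pitch, yaw] about the fixed x, y, z axes, in that order (R = Rz(yaw) Ry(pitch) Rx(roll)).
In Python, from plant import r, capture, camera_model, job gives the robot as it stands.
- The arm moves only by the tool drive_tool, never from a script. Its argument "increments" is a list that holds one entry, the list of rows, each a list of 5 numbers: the gripper's target within -1 to 1 (fully open at 1, half-way at 0, shut at -1), then the shift along the tool's x, y, z scaled (see below), then the turn about the tool's z scaled (see below). In form: [[[gripper, tx, ty, tz, roll], ...]]. A call has 1 to 5 rows; each row is the pose to reach, as a shift and turn from the pose commanded when the call began, along the tool's axes at that moment, turning the shorter way round; what a row does not reach only later rows make up. The controller multiplies each number of a shift by 120 mm and each number of a turn by 360 degrees. A row lasts 1/8 s, in which the tool goes at most 62.5 mm and 10.7 degrees, less where a joint would pass 70% of its speed; a pose out of reach is approached as far as the arm can. A call with a number of a shift or a turn outside -1 to 1 is refused whole. A call with a gripper value outside its range is refused whole. The fingers move at their own pace and stop on an object; "squeeze" is the grip in N (left out, the last holds). Time passes only in rows, so rows that repeat a pose let the fingers close. It gives the time, the measured TCP pose, the force, the opening and the grip force at its end, in the units of the state.
- r.get_state(): the state, without advancing time (a new reading comes with each control period).
- capture(name): name is "side" or "top" or "wrist"; returns the picture (384x512x3 uint8, red, green, blue); there is no depth.
- camera_model(name): a dict with "camera_matrix" (3x3 intrinsics, pixels), "rvec" (rotation vector, rad) and "tvec" (3), from world to camera coordinates, as OpenCV has them. Camera axes: x right, y down, z forward; pixel columns grow to the right and rows downward; lengths in m; the calibration is good to about 2 mm. A picture is of the moment at which its call begins: read the wrist's pose just before it. camera_model takes no time and is no camera call; for the wrist camera it gives the pose at the moment of the call.
- job.close_job(): hands the job in; it is judged then, once.
The state is a dict: "time_s": time; "joints": joint angles; "qd": joint speeds; "joint_torque": joint torques, N m; "tcp_pos": TCP position; "eef_rot": TCP orientation; "contact_force": force on the tool from outside, world axes, zero at the start; "moment": the same for the moment, N m; "gripper_width": finger opening in m; "gripper_force": force on a finger pad.
Only numpy, scipy, OpenCV 4.12 (cv2) and the standard library are available. Lean on these libraries where they do the work, as an engineer would, in place of code of your own. Each camera call takes 0.05 s, during which the arm holds its last target. There are 200 camera calls.

## Working session

There is one attempt and no reset: what is moved stays moved. The work goes in short steps, Python scripts to look and compute and a tool call to move; the robot and the scene stay as the last step left them, time stands still between calls to the robot, and variables do not carry over. Pictures are saved under pics/ and viewed, at most 10 in all, crops included, and the job is handed in when it is done.

Besides the shell and the picture viewer there is one more tool, called as name([rows], argument=value, ...), one row to a line, values as JSON. drive_tool: Moves the arm, as the interface text tells. Its arguments: {"type":"object","properties":{"increments":{"type":"array"},"squeeze":{"type":"number"}},"required":["increments"]}

```bash
mkdir -p pics; ls
python3 - <<'E'
from plant import r,capture,camera_model,job
import cv2,numpy as np
s=r.get_state();print(s['time_s'],s['tcp_pos'],s['eef_rot'],s['gripper_width'])
for n in ('side','top'):
    im=capture(n);np.save(f'pics/{n}0.npy',im)
    cv2.imwrite(f'pics/{n}0.png',cv2.resize(im[:,:,::-1],(800,600),interpolation=cv2.INTER_CUBIC))
    m=camera_model(n);R=cv2.Rodrigues(np.array(m['rvec']))[0];print(n,np.round(m['camera_matrix'],1).tolist(),np.round(-R.T@np.array(m['tvec']),3),R.round(3).tolist())
E
```

```text
pics
0.0 [ 0.20629589 -0.64221503  0.23662452] [ 1.79906037e+02 -7.69663787e-03 -1.62195978e+02] 0.08779946752104197
side [[493.6, 0.0, 253.9], [0.0, 493.6, 192.6], [0.0, 0.0, 1.0]] [-0.659 -0.316  0.851] [[0.27, -0.963, 0.023], [-0.506, -0.162, -0.847], [0.819, 0.217, -0.531]]
top [[482.1, 0.0, 256.7], [0.0, 482.1, 185.4], [0.0, 0.0, 1.0]] [ 0.38  -0.     1.515] [[-0.008, -1.0, -0.006], [-0.993, 0.009, -0.122], [0.122, 0.005, -0.993]]
```

View pics/top0.png

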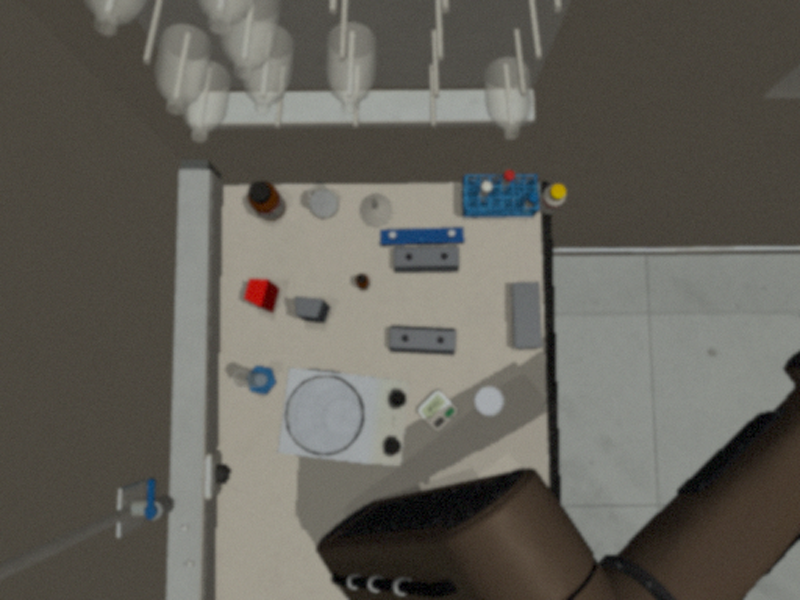

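View pics/side0.png

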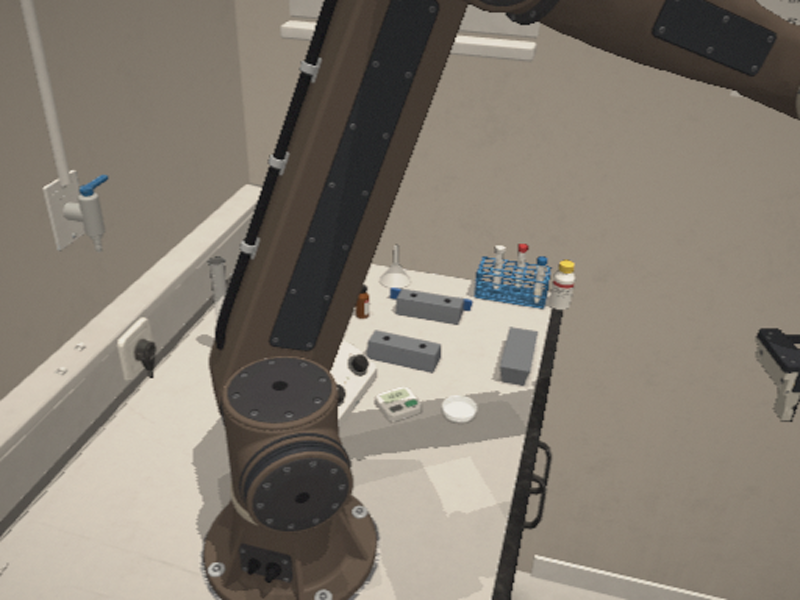

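The pictures show (800×600 scale, top view): rail (422,237), far (426,258), near (421,340), upturned (525,315), standing (311,308), a red decoy (262,294), dropper bottle (361,282), cylinder (262,380). Up in the picture is +x and left is +y.

```bash
cat > h.py <<'E'
from plant import r,capture,camera_model,job
import cv2,numpy as np
def ray(m,uv,z):
    R=cv2.Rodrigues(np.array(m['rvec'],float))[0];C=-R.T@np.array(m['tvec'],float).ravel();K=np.array(m['camera_matrix'])
    uv=np.atleast_2d(np.array(uv,float));d=(np.linalg.inv(K)@np.c_[uv,np.ones(len(uv))].T).T@R
    return (C+d*((z-C[2])/d[:,2])[:,None])[:,:2]
def rect(P):
    c,(a,b),t=cv2.minAreaRect((np.array(P)*1000).astype(np.float32))
    if a<b:a,b,t=b,a,t+90
    return np.round(c,1),round(a,1),round(b,1),round((t+90)%180-90,1)  # mm, long-axis angle vs x
def biggest(mask):
    cs,_=cv2.findContours(mask.astype(np.uint8),cv2.RETR_EXTERNAL,cv2.CHAIN_APPROX_NONE)
    return max(cs,key=cv2.contourArea)[:,0,:]
E
python3 - <<'E'
from h import *
im=np.load('pics/top0.npy').astype(int);m=camera_model('top')
R,G,B=im[...,0],im[...,1],im[...,2]
grey=(R-B<12)&(R<150)
rois={'far':(385,245,475,278,.036),'near':(375,318,470,360,.036),'upt':(500,275,545,355,.036),'std':(285,290,335,328,.13)}
for k,(x0,y0,x1,y1,z) in rois.items():
    x0,y0,x1,y1=[int(v*.64) for v in (x0,y0,x1,y1)]
    mm=np.zeros(grey.shape,bool);mm[y0:y1,x0:x1]=grey[y0:y1,x0:x1]
    if k=='far': mm&=(B-R<25)
    c=biggest(mm);print(k,rect(ray(m,c,z)),'z0',rect(ray(m,c,0)))
blue=(B-R>50);mm=np.zeros(blue.shape,bool);mm[int(222*.64):int(248*.64),int(370*.64):int(475*.64)]=1
print('rail',rect(ray(m,biggest(blue&mm),.024)))
for n,p,z in(('amber',(262,193),.129),('flask',(322,203),.05),('funnel',(376,210),.04),('dropper',(362,282),.067),('cyl',(262,380),.01),('petri',(489,400),.01),('yellow',(557,191),.099),('red',(262,286),.13)):
    print(n,ray(m,np.array(p)*.64,z).round(3))
im=np.load('pics/top0.npy');crop=im[170:225,140:240]
cv2.imwrite('pics/c1.png',cv2.resize(crop[:,:,::-1],(800,440),interpolation=cv2.INTER_CUBIC))
E
```

```text
far (array([625.3, -34.8]), 149.4, 56.6, 89.5) z0 (array([631.3, -35.7]), 153.0, 58.0, 89.5)
near (array([463. , -30.9]), 138.9, 54.9, 87.2) z0 (array([465. , -31.7]), 142.3, 56.2, 87.2)
upt (array([ 510.2, -236.5]), 133.3, 67.8, -1.5) z0 (array([ 513.4, -242.2]), 136.6, 69.5, -1.5)
std (array([517. , 176.4]), 73.8, 46.9, 75.5) z0 (array([529.8, 193. ]), 80.8, 51.3, 75.5)
rail (array([672.4, -34. ]), 161.0, 26.6, -88.9)
amber [[0.736 0.267]]
flask [[0.735 0.163]]
funnel [[0.722 0.056]]
dropper [[0.574 0.083]]
cyl [[0.387 0.285]]
petri [[ 0.344 -0.165]]
yellow [[ 0.742 -0.294]]
red [[0.559 0.265]]
```

View pics/c1.png

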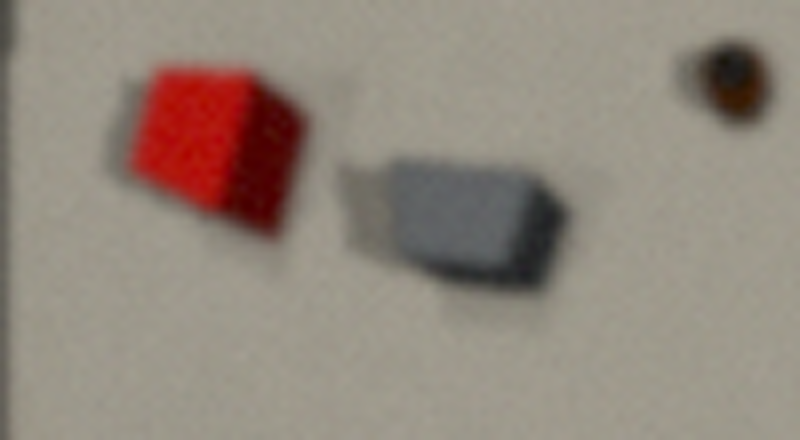

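drive_tool([
  [[1, -0.5, 0.1, 0, 0.025], [1, -0.95, 0.22, 0, 0.0494], [1, -0.95, 0.22, 0, 0.0494], [1, -0.95, 0.22, 0, 0.0494]],
])

```text
time_s: 0.6
tcp_pos: [0.307, -0.5824, 0.2373]
eef_rot: [180.0, -0.0, -179.9]
contact_force: [-0.3, -1.0, -0.2]
gripper_width: 0.0879
gripper_force: 0.0
```

drive_tool([
  [[1, -0.4, 0.4, 0, 0], [1, -0.8, 0.8, 0, 0], [1, -0.92, 1, 0, 0], [1, -0.92, 1, 0, 0]],
])

```text
time_s: 1.1
tcp_pos: [0.4178, -0.4616, 0.2376]
eef_rot: [180.0, 0.0, -179.8]
contact_force: [0.9, -1.0, -0.1]
gripper_width: 0.0879
gripper_force: 0.0
```

drive_tool([
  [[1, -0.25, 0.4, 0, 0], [1, -0.5, 0.8, 0, 0], [1, -0.55, 1, 0, 0], [1, -0.55, 1, 0, 0]],
])

```text
time_s: 1.6
tcp_pos: [0.4829, -0.3426, 0.2376]
eef_rot: [-180.0, -0.0, -179.9]
contact_force: [0.1, -0.0, 0.8]
gripper_width: 0.0878
gripper_force: 0.0
```

```bash
cat >> h.py <<'E'
def state():
    s=r.get_state();print('t',round(s['time_s'],2),'tcp',np.round(s['tcp_pos'],4),'yaw',round(s['eef_rot'][2],2),'w',round(s['gripper_width'],4),'F',np.round(s['contact_force'],1));return s
def go(x,y,z,yaw,s=None):
    s=s or r.get_state();p=np.array(s['tcp_pos']);a=np.radians(s['eef_rot'][2])
    d=np.array([x,y,z])-p
    t=np.array([np.cos(a)*d[0]+np.sin(a)*d[1],np.sin(a)*d[0]-np.cos(a)*d[1],-d[2]])/.12
    rr=-((yaw-s['eef_rot'][2]+180)%360-180)/360
    print('go',np.round(t,3),'roll',round(rr,4))
def wrist(name):
    m=camera_model('wrist');im=capture('wrist');np.savez(f'pics/{name}.npz',im=im,**{k:np.array(v) for k,v in m.items()})
    cv2.imwrite(f'pics/{name}.png',im[:,:,::-1]);return im.astype(int),m
E
python3 - <<'E'
from h import *
state();im,m=wrist('w1')
R=cv2.Rodrigues(np.array(m['rvec']))[0];print((-R.T@np.array(m['tvec']).ravel()).round(3),R.round(2))
mt=camera_model('top')
print(ray(mt,np.array([[390,160],[530,175],[512,274],[402,260]])/8+[140,170]-.5,.13).round(4))
E
```

```text
t 1.6 tcp [ 0.4829 -0.3426  0.2376] yaw -179.91 w 0.0878 F [ 0.1 -0.   0.8]
[ 0.408 -0.342  0.385] [[-0.    1.   -0.  ]
 [ 0.96  0.    0.27]
 [ 0.27  0.   -0.96]]
[[0.5401 0.2048]
 [0.5342 0.1541]
 [0.4984 0.1604]
 [0.5038 0.2001]]
```

View pics/w1.png

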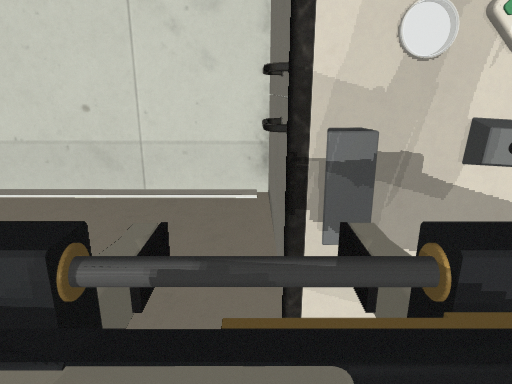

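drive_tool([
  [[-1, 0, 0.5, 0, 0], [-1, 0, 1, 0, 0], [-1, 0, 1, 0, 0]],
])

```text
time_s: 2.02
tcp_pos: [0.4828, -0.2214, 0.238]
eef_rot: [180.0, 0.0, -179.9]
contact_force: [0.0, -0.4, -0.2]
gripper_width: 0.063
gripper_force: 0.0
```

drive_tool([
  [[-1, 0, 0.5, 0, 0], [-1, 0, 1, 0, 0], [-1, 0, 1, 0, 0]],
])

```text
time_s: 2.4
tcp_pos: [0.4834, -0.1014, 0.2379]
eef_rot: [180.0, 0.0, -179.8]
contact_force: [-0.4, -0.4, -0.7]
gripper_width: 0.0331
gripper_force: 0.0
```

drive_tool([
  [[-1, 0, 0.5, 0, 0], [-1, 0, 1, 0, 0], [-1, 0, 1, 0, 0]],
])

```text
time_s: 2.78
tcp_pos: [0.4838, 0.0185, 0.2377]
eef_rot: [-180.0, 0.0, -179.8]
contact_force: [-0.1, -0.4, -0.1]
gripper_width: 0.0038
gripper_force: 0.0
```

drive_tool([
  [[-1, 0.1, 0.4, 0, 0.0142], [-1, 0.15, 0.7, 0, 0.0142], [-1, 0.17, 0.85, 0, 0.0142], [-1, 0.17, 0.85, 0, 0.0142]],
])

```text
time_s: 3.28
tcp_pos: [0.4631, 0.1188, 0.2374]
eef_rot: [-180.0, -0.0, 174.9]
contact_force: [0.2, -0.7, 0.2]
gripper_width: 0.0003
gripper_force: 0.0
```

Run:
```python
from h import *
state();im,m=wrist('w2');go(.472,.180,.112,175)
```

```text
t 3.27 tcp [0.4631 0.1188 0.2374] yaw 174.91 w 0.0003 F [ 0.2 -0.7  0.2]
go [-0.029  0.518  1.045] roll -0.0003
```

View pics/w2.png

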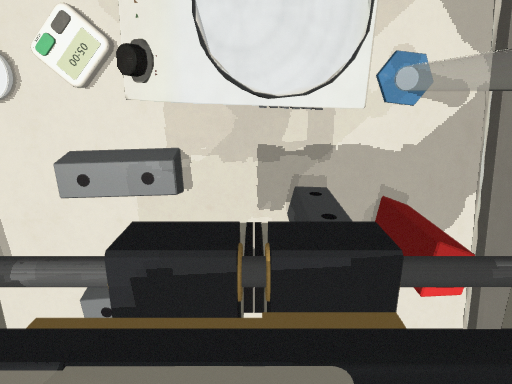

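Run:
```python
from h import *
d=np.load('pics/w2.npz');m=d
print('std base edge',ray(m,[[293,187],[325,187]],0).round(4))
im=d['im'].astype(int);g=(im[...,0]-im[...,2]<10)&(im[...,0]<140);mm=np.zeros(g.shape,bool);mm[135:212,45:195]=g[135:212,45:195]
c=biggest(mm);print('near z0',rect(ray(m,c,0)),'z36',rect(ray(m,c,.036)))
print('corners',[(tuple(p)) for p in cv2.approxPolyDP(c.astype(np.int32)[:,None],3,True)[:,0]])
```

```text
std base edge [[0.5044 0.1632]
 [0.5078 0.2015]]
near z0 (array([468.8, -42.3]), 150.8, 57.0, 86.7) z36 (array([461.3, -26.6]), 136.7, 51.7, 86.7)
corners [(np.int32(180), np.int32(151)), (np.int32(69), np.int32(151)), (np.int32(54), np.int32(164)), (np.int32(138), np.int32(163)), (np.int32(126), np.int32(168)), (np.int32(126), np.int32(195)), (np.int32(114), np.int32(192)), (np.int32(112), np.int32(196)), (np.int32(84), np.int32(196)), (np.int32(81), np.int32(187)), (np.int32(93), np.int32(183)), (np.int32(85), np.int32(173)), (np.int32(77), np.int32(175)), (np.int32(76), np.int32(187)), (np.int32(69), np.int32(189)), (np.int32(60), np.int32(173)), (np.int32(60), np.int32(196)), (np.int32(176), np.int32(194)), (np.int32(183), np.int32(190))]
```

drive_tool([
  [[-1, -0.03, 0.52, 0, 0], [-1, -0.03, 0.52, 0.3, 0], [-1, -0.03, 0.52, 0.6, 0], [-1, -0.03, 0.52, 1, 0], [-1, -0.03, 0.52, 1, 0]],
])

```text
time_s: 3.95
tcp_pos: [0.4702, 0.1783, 0.1148]
eef_rot: [-179.7, -0.3, 174.8]
contact_force: [-0.3, 0.4, 1.9]
gripper_width: 0.0003
gripper_force: 0.0
```

drive_tool([
  [[-1, -0.18, 0, 0, 0], [-1, -0.26, 0, 0, 0], [-1, -0.34, 0, 0, 0], [-1, -0.42, 0, 0, 0], [-1, -0.5, 0, 0, 0]],
])

```text
time_s: 4.58
tcp_pos: [0.5321, 0.1759, 0.1179]
eef_rot: [180.0, 0.0, 174.9]
contact_force: [-0.2, 0.6, -1.1]
gripper_width: 0.0003
gripper_force: 0.0
```

drive_tool([
  [[-1, -0.06, 0, 0, 0], [-1, -0.12, 0, 0, 0], [-1, -0.18, 0, 0, 0], [-1, -0.2, 0, 0, 0], [-1, -0.2, 0, 0, 0]],
])

```text
time_s: 5.2
tcp_pos: [0.5554, 0.1737, 0.1175]
eef_rot: [-180.0, -0.0, 174.9]
contact_force: [-0.1, 0.7, -1.1]
gripper_width: 0.0004
gripper_force: 0.0
```

Run:
```python
from h import *
state();im=capture('top');cv2.imwrite('pics/t1.png',cv2.resize(im[60:260,120:376,::-1],(768,600)))
```

```text
t 5.2 tcp [0.5554 0.1737 0.1175] yaw 174.9 w 0.0004 F [-0.1  0.7 -1.1]
```

View pics/t1.png

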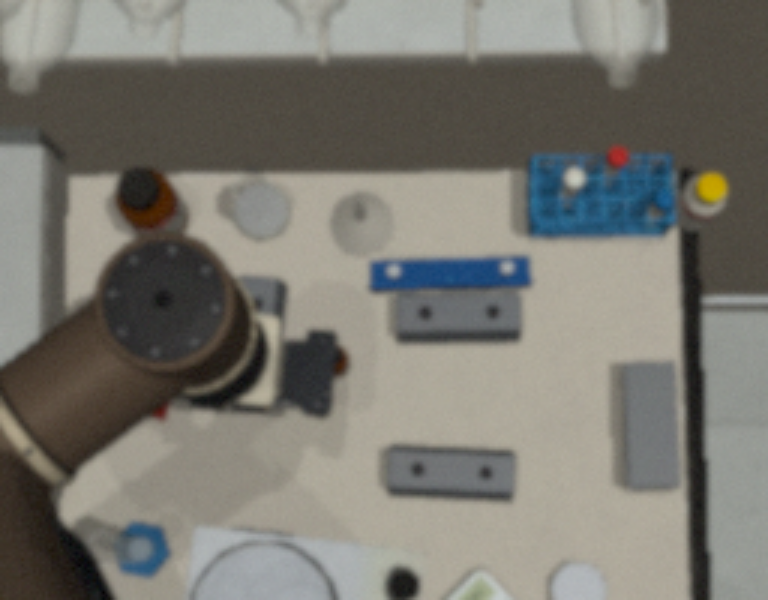

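drive_tool([
  [[-1, 0, 0, 0.0, 0], [1, 0, 0, -0.5, -0.0142], [1, 0, 0, -1, -0.0142], [1, 0, 0, -1, -0.0142]],
])

```text
time_s: 5.75
tcp_pos: [0.5577, 0.175, 0.2434]
eef_rot: [179.7, 0.5, -179.9]
contact_force: [-0.1, 0.4, -0.4]
gripper_width: 0.0246
gripper_force: 0.0
```

drive_tool([
  [[1, -0.2, -0.5, 0, 0], [1, -0.4, -1, 0, 0], [1, -0.4, -1, 0, 0]],
])

```text
time_s: 6.12
tcp_pos: [0.6038, 0.0506, 0.2369]
eef_rot: [-180.0, -0.1, 179.8]
contact_force: [-0.5, 0.2, -0.8]
gripper_width: 0.0546
gripper_force: 0.0
```

drive_tool([
  [[1, 0, -0.4, 0, 0], [1, 0, -0.75, 0, 0], [1, 0, -0.75, 0, 0], [1, 0, -0.75, 0, 0]],
])

```text
time_s: 6.62
tcp_pos: [0.6032, -0.0357, 0.2373]
eef_rot: [180.0, -0.0, -180.0]
contact_force: [0.7, -0.0, -0.3]
gripper_width: 0.0872
gripper_force: 0.0
```

Run:
```python
from h import *
state();wrist('w3')
d=np.load('pics/w1.npz');im=d['im'].astype(int)
g=(im[...,0]-im[...,2]<8)&(im[...,0]<140);mm=np.zeros(g.shape,bool);mm[118:225,316:392]=g[118:225,316:392]
c=biggest(mm);print('upt z36',rect(ray(d,c,.036)),'corners',cv2.approxPolyDP(c.astype(np.int32)[:,None],3,True)[:,0].tolist())
print(im[180,318:386:4].tolist()); print(im[122:145:2,345].tolist())
```

```text
t 6.62 tcp [ 0.6032 -0.0357  0.2373] yaw -179.99 w 0.0872 F [ 0.7 -0.  -0.3]
upt z36 (array([ 499.4, -238. ]), 107.4, 54.4, 0.4) corners [[328, 128], [323, 224], [370, 222], [378, 132]]
[[122, 118, 109], [117, 114, 105], [74, 76, 75], [81, 81, 81], [80, 84, 83], [80, 81, 80], [82, 84, 83], [81, 83, 83], [67, 70, 70], [67, 68, 69], [67, 68, 68], [66, 66, 68], [67, 69, 69], [66, 69, 70], [80, 80, 78], [120, 118, 108], [116, 113, 103]]
[[180, 175, 160], [182, 176, 162], [179, 173, 157], [67, 68, 66], [56, 57, 56], [94, 94, 94], [100, 104, 103], [99, 102, 103], [101, 103, 104], [101, 103, 103], [103, 105, 106], [102, 104, 104]]
```

View pics/w3.png

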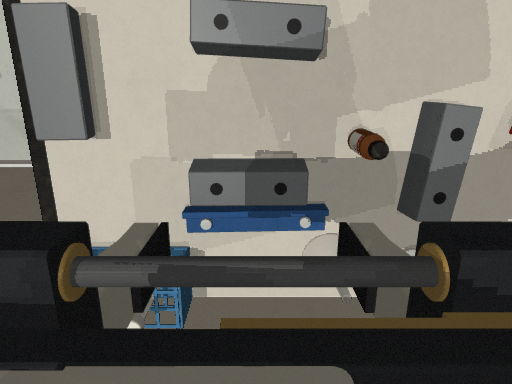

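Run:
```python
from h import *
d=np.load('pics/w3.npz');im=d['im'].astype(int);R,B=im[...,0],im[...,2]
g=(R-B<9)&(R<150)
def edge(m,cols,lo,hi,last):
    return np.array([[c,(np.flatnonzero(m[lo:hi,c])[-1]+.5 if last else np.flatnonzero(m[lo:hi,c])[0]-.5)+lo] for c in cols if m[lo:hi,c].any()])
def line(P):
    vx,vy,x,y=cv2.fitLine((P*1000).astype(np.float32),cv2.DIST_HUBER,0,.01,.01).ravel()
    return np.round(np.median(P,0)*1000,1),'ang from y',round(float(np.degrees(np.arctan(vx/vy))),2)
print('near far-base edge',line(ray(d,edge(g,range(200,318),10,75,True),0)))
print('far near-base edge',line(ray(d,edge(g,range(196,304),150,190,False),0)))
bl=B-R>35
print('rail top front',line(ray(d,edge(bl,range(190,324),198,225,False),.024)))
print('rail front at z0?',[edge(bl,[c],190,225,False).tolist() for c in (186,189,320,324)])
row=[int(x) for x in np.flatnonzero(bl[212])if 150<x<350];print('rail ends',ray(d,[[row[0],212],[row[-1],212]],.024).round(4))
fr=[ (lambda q:(int(q[0]),int(q[-1])))(np.flatnonzero(g[rr,170:340])+170) for rr in (170,185)];print('far row ends',fr,ray(d,[[fr[1][0],185],[fr[1][1],185]],.036).round(4))
mm=np.zeros(g.shape,bool);mm[0:65,170:345]=g[0:65,170:345];cc=biggest(mm);print('near ends',cv2.approxPolyDP(cc.astype(np.int32)[:,None],3,True)[:,0].tolist())
mm=np.zeros(g.shape,bool);mm[90:220,395:490]=g[90:220,395:490];cc=biggest(mm)
print('tipped',cv2.approxPolyDP(cc.astype(np.int32)[:,None],3,True)[:,0].tolist(),rect(ray(d,cc,0)))
d1=np.load('pics/w1.npz');print('upt near end (w1)',ray(d1,[[335,133],[375,133]],.036).round(4))
mm=np.zeros(g.shape,bool);mm[0:150,5:105]=g[0:150,5:105];cc=biggest(mm);print('upt',cv2.approxPolyDP(cc.astype(np.int32)[:,None],3,True)[:,0].tolist())
print('upt row60',R[60,5:100:3].tolist())
eyes=ray(d,[[457,134],[439,198],[216,189],[280,188],[221,22],[294,26]],.036);print('eyes',eyes.round(4).tolist())
```

```text
near far-base edge (array([494.5, -29.7]), 'ang from y', 3.25)
far near-base edge (array([605.6, -39.8]), 'ang from y', -0.81)
rail top front (array([656.8, -31.7]), 'ang from y', -0.18)
rail front at z0? [[[186.0, 207.5]], [[189.0, 206.5]], [[320.0, 205.5]], [[324.0, 204.5]]]
rail ends [[ 0.6635 -0.1164]
 [ 0.6635  0.0507]]
far row ends [(189, 307), (189, 307)] [[ 0.6277 -0.1053]
 [ 0.6277  0.0231]]
near ends [[190, 0], [190, 42], [197, 53], [314, 60], [323, 47], [323, 5]]
tipped [[425, 101], [397, 209], [413, 219], [450, 219], [482, 108]] (array([612.8, 181. ]), 140.9, 69.7, -6.2)
upt near end (w1) [[ 0.4511 -0.2571]
 [ 0.451  -0.2154]]
upt [[5, 0], [5, 20], [29, 149], [45, 149], [45, 139], [93, 136], [77, 12], [65, 2]]
upt row60 [178, 175, 175, 33, 35, 34, 120, 120, 119, 119, 121, 122, 121, 121, 123, 123, 126, 122, 125, 125, 122, 124, 126, 81, 39, 38, 43, 108, 120, 137, 139, 142]
eyes [[0.5724, 0.177], [0.6426, 0.169], [0.6323, -0.0761], [0.6311, -0.0062], [0.466, -0.0662], [0.4694, 0.0036]]
```

drive_tool([
  [[1, 0.3, -0.5, 0, 0], [1, 0.6, -1, 0, 0], [1, 0.735, -1, 0, 0]],
])

```text
time_s: 7.05
tcp_pos: [0.5141, -0.1572, 0.2375]
eef_rot: [-180.0, -0.0, 180.0]
contact_force: [0.0, 0.5, 0.5]
gripper_width: 0.0877
gripper_force: 0.0
```

drive_tool([
  [[1, 0, -0.4, 0, 0], [1, 0, -0.68, 0.2, 0], [1, 0, -0.68, 0.6, 0], [1, 0, -0.68, 1, 0], [1, 0, -0.68, 1, 0]],
])

```text
time_s: 7.68
tcp_pos: [0.5131, -0.2365, 0.1144]
eef_rot: [179.9, -0.4, -179.9]
contact_force: [0.4, -0.0, 1.2]
gripper_width: 0.0875
gripper_force: 0.0
```

Run:
```python
from h import *
state();im,m=wrist('w4');go(.515,-.2375,.024,180)
for rr in (150,175,200): print(rr,[(c,int(im[rr,c,0])) for c in range(190,325,4)])
```

```text
t 7.67 tcp [ 0.5131 -0.2365  0.1144] yaw -179.93 w 0.0875 F [ 0.4 -0.   1.2]
go [ 0.001 -0.004  0.776] roll 0.0003
150 [(190, 42), (194, 41), (198, 49), (202, 194), (206, 193), (210, 191), (214, 127), (218, 123), (222, 124), (226, 123), (230, 123), (234, 123), (238, 121), (242, 121), (246, 120), (250, 123), (254, 120), (258, 117), (262, 118), (266, 115), (270, 117), (274, 119), (278, 118), (282, 119), (286, 117), (290, 111), (294, 131), (298, 134), (302, 196), (306, 191), (310, 195), (314, 194), (318, 195), (322, 191)]
175 [(190, 41), (194, 44), (198, 43), (202, 144), (206, 196), (210, 131), (214, 65), (218, 75), (222, 76), (226, 75), (230, 77), (234, 73), (238, 75), (242, 74), (246, 76), (250, 75), (254, 79), (258, 117), (262, 116), (266, 115), (270, 114), (274, 114), (278, 113), (282, 116), (286, 115), (290, 120), (294, 119), (298, 119), (302, 119), (306, 119), (310, 119), (314, 117), (318, 119), (322, 118)]
200 [(190, 38), (194, 33), (198, 32), (202, 44), (206, 183), (210, 165), (214, 66), (218, 67), (222, 65), (226, 67), (230, 67), (234, 67), (238, 67), (242, 66), (246, 66), (250, 66), (254, 65), (258, 64), (262, 68), (266, 69), (270, 69), (274, 70), (278, 69), (282, 69), (286, 67), (290, 118), (294, 118), (298, 114), (302, 118), (306, 119), (310, 119), (314, 116), (318, 118), (322, 118)]
```

drive_tool([
  [[1, 0, 0, 0.3, 0], [1, 0, 0, 0.6, 0], [1, 0, 0, 0.77, 0], [1, 0, 0, 0.77, 0]],
])

```text
time_s: 8.22
tcp_pos: [0.5164, -0.2374, 0.0261]
eef_rot: [-180.0, 0.0, -179.9]
contact_force: [-0.8, 0.8, 0.6]
gripper_width: 0.0877
gripper_force: 0.0
```

drive_tool([
  [[-1, 0, 0, 0, 0], [-1, 0, 0, 0, 0], [-1, 0, 0, 0, 0], [-1, 0, 0, 0, 0], [-1, 0, 0, 0, 0]],
], squeeze=35)

```text
time_s: 8.85
tcp_pos: [0.5155, -0.2379, 0.0256]
eef_rot: [-180.0, 0.0, -180.0]
contact_force: [-1.6, 0.8, 4.4]
gripper_width: 0.0518
gripper_force: 35.0
```

drive_tool([
  [[-1, 0, 0, -0.1, 0], [-1, 0, 0, -0.4, 0], [-1, 0, 0, -0.8, 0], [-1, 0, 0, -0.8, 0]],
])

```text
time_s: 9.35
tcp_pos: [0.5177, -0.2383, 0.1255]
eef_rot: [-179.9, 0.4, -179.9]
contact_force: [0.6, 0.2, -4.0]
gripper_width: 0.052
gripper_force: 35.0
```

drive_tool([
  [[-1, 0, 0.25, 0, -0.025], [-1, 0, 0.5, 0, -0.05], [-1, 0, 0.75, 0, -0.075], [-1, 0, 1, 0, -0.1], [-1, 0, 1, 0, -0.12]],
])

```text
time_s: 9.98
tcp_pos: [0.5146, -0.1162, 0.1206]
eef_rot: [179.9, -0.0, -136.4]
contact_force: [0.2, -0.1, -2.4]
gripper_width: 0.0522
gripper_force: 35.0
```

Run:
```python
from h import *
state();go(.550,-.034,.121,-90)
```

```text
t 9.97 tcp [ 0.5146 -0.1162  0.1206] yaw -136.41 w 0.0522 F [ 0.2 -0.1 -2.4]
go [-0.686  0.292 -0.004] roll -0.1289
```

drive_tool([
  [[-1, -0.2, 0.1, 0, -0.026], [-1, -0.4, 0.2, 0, -0.052], [-1, -0.6, 0.29, 0, -0.078], [-1, -0.69, 0.29, 0, -0.104], [-1, -0.69, 0.29, 0, -0.129]],
])

```text
time_s: 10.6
tcp_pos: [0.5515, -0.0351, 0.1202]
eef_rot: [179.9, -0.0, -90.0]
contact_force: [0.5, 0.4, -3.1]
gripper_width: 0.0521
gripper_force: 35.0
```

Run:
```python
from h import *
state();go(.550,-.034,.027,-90);im,m=wrist('w5')
```

```text
t 10.6 tcp [ 0.5515 -0.0351  0.1202] yaw -90.0 w 0.0521 F [ 0.5  0.4 -3.1]
go [-0.009  0.012  0.777] roll 0.0
```

View pics/w5.png

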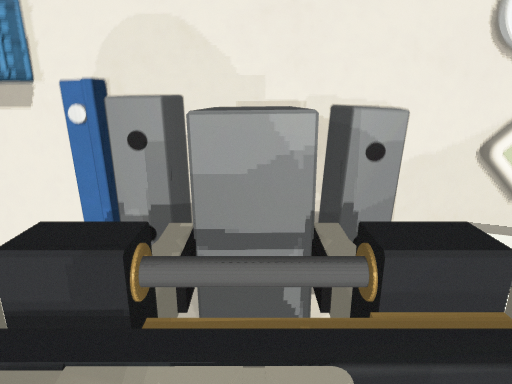

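drive_tool([
  [[-1, -0.01, 0.01, 0.2, 0], [-1, -0.01, 0.01, 0.45, 0], [-1, -0.01, 0.01, 0.65, 0], [-1, -0.01, 0.01, 0.75, 0], [-1, -0.01, 0.01, 0.77, 0]],
])

```text
time_s: 11.28
tcp_pos: [0.55, -0.0348, 0.028]
eef_rot: [179.9, -0.0, -90.4]
contact_force: [0.6, -0.0, -2.5]
gripper_width: 0.052
gripper_force: 35.0
```

Run:
```python
from h import *
state()
```

```text
t 11.28 tcp [ 0.55   -0.0348  0.028 ] yaw -90.41 w 0.052 F [ 0.6 -0.  -2.5]
```

drive_tool([
  [[-1, 0, 0, 0.018, 0], [-1, 0, 0, 0.018, 0], [0.42, 0, 0, 0.018, 0], [0.42, 0, 0, 0.018, 0], [0.42, 0, 0, 0.018, 0]],
])

```text
time_s: 11.9
tcp_pos: [0.551, -0.0345, 0.027]
eef_rot: [-180.0, 0.0, -90.3]
contact_force: [0.9, 0.3, 0.1]
gripper_width: 0.0622
gripper_force: 0.0
```

drive_tool([
  [[0.42, 0, 0, -0.2, 0], [0.42, 0, 0, -0.5, 0], [0.42, 0, 0, -0.85, 0], [0.42, 0, 0, -0.95, 0], [0.42, 0, 0, -0.95, 0]],
])

```text
time_s: 12.52
tcp_pos: [0.5509, -0.0344, 0.1413]
eef_rot: [-179.9, 0.0, -90.3]
contact_force: [0.1, -0.3, -0.1]
gripper_width: 0.0623
gripper_force: 0.0
```

Run:
```python
from h import *
state();go(.40,-.033,.135,-180)
```

```text
t 12.53 tcp [ 0.5509 -0.0344  0.1413] yaw -90.34 w 0.0623 F [ 0.1 -0.3 -0.1]
go [-0.004  1.258  0.053] roll 0.249
```

Run:
```python
from h import *
d=np.load('pics/w2.npz')
for z in (0,.03):print(z,ray(d,[[110,50],[70,85],[125,98],[115,60],[155,60],[135,82],[365,108]],z).round(3).tolist())
```

```text
0 [[0.334, -0.024], [0.365, -0.076], [0.384, -0.018], [0.344, -0.021], [0.348, 0.022], [0.368, -0.004], [0.419, 0.249]]
0.03 [[0.338, -0.013], [0.367, -0.06], [0.385, -0.007], [0.348, -0.01], [0.351, 0.03], [0.37, 0.006], [0.417, 0.24]]
```

drive_tool([
  [[0.42, 0, 0.2, 0, 0.026], [0.42, 0, 0.4, 0, 0.052], [0.42, 0, 0.6, 0, 0.078], [0.42, 0, 0.6, 0, 0.104], [0.42, 0, 0.6, 0, 0.125]],
])

```text
time_s: 13.15
tcp_pos: [0.4775, -0.0343, 0.1392]
eef_rot: [179.9, -0.1, -135.6]
contact_force: [0.0, 0.1, 0.4]
gripper_width: 0.0626
gripper_force: 0.0
```

Run:
```python
from h import *
state();go(.412,-.033,.135,-180)
```

```text
t 13.15 tcp [ 0.4775 -0.0343  0.1392] yaw -135.62 w 0.0626 F [0.  0.1 0.4]
go [0.382 0.389 0.035] roll 0.1233
```

Run:
```python
from h import *
d=np.load('pics/w2.npz');mt=camera_model('top')
for z in (0,.03,.06,.09):print(z,'w2',ray(d,[[125,98],[365,108]],z).round(3).tolist(),'top',ray(mt,np.array([[379,379],[288,368]])*.64,z).round(3).tolist())
im=np.load('pics/top0.npy');cv2.imwrite('pics/c2.png',cv2.resize(im[200:300,170:300,::-1],(780,600),interpolation=cv2.INTER_CUBIC))
```

```text
0 w2 [[0.384, -0.018], [0.419, 0.249]] top [[0.387, 0.053], [0.41, 0.235]]
0.03 w2 [[0.385, -0.007], [0.417, 0.24]] top [[0.387, 0.052], [0.41, 0.23]]
0.06 w2 [[0.385, 0.004], [0.414, 0.23]] top [[0.387, 0.051], [0.409, 0.226]]
0.09 w2 [[0.385, 0.016], [0.412, 0.22]] top [[0.387, 0.05], [0.409, 0.221]]
```

View pics/c2.png

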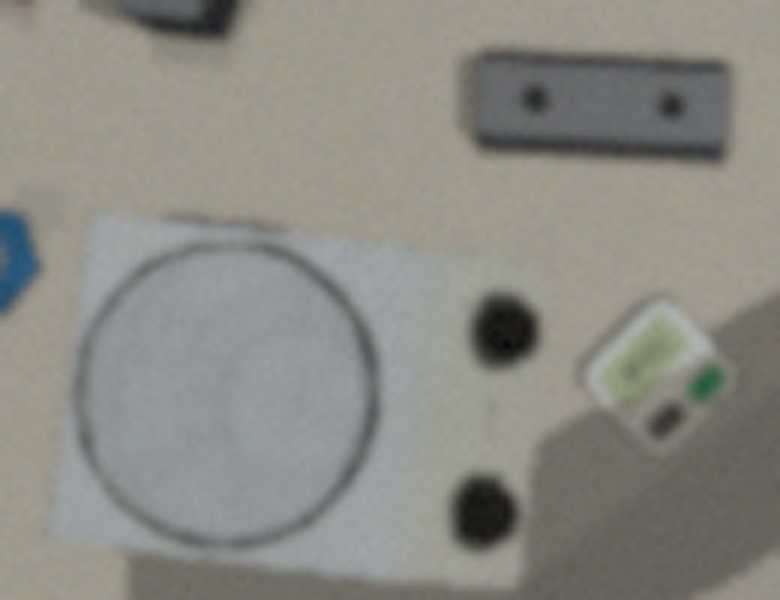

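Run:
```python
from h import *
state();go(.426,-.042,.115,-180)
```

```text
t 13.15 tcp [ 0.4775 -0.0343  0.1392] yaw -135.62 w 0.0626 F [0.  0.1 0.4]
go [0.351 0.254 0.202] roll 0.1233
```

drive_tool([
  [[0.42, 0.1, 0.1, 0, 0.026], [0.42, 0.2, 0.2, 0.1, 0.052], [0.42, 0.25, 0.3, 0.2, 0.078], [0.42, 0.3, 0.37, 0.2, 0.104], [0.42, 0.35, 0.37, 0.2, 0.1233]],
])

```text
time_s: 13.78
tcp_pos: [0.4159, -0.0323, 0.1151]
eef_rot: [-180.0, -0.2, -180.0]
contact_force: [0.6, -0.5, -0.0]
gripper_width: 0.0623
gripper_force: 0.0
```

Run:
```python
from h import *
state();go(.426,-.042,.045,-180);go(.426,-.042,.023,-180);im,m=wrist('w6')
print(ray(m,[[200,200],[300,200]],0))
```

```text
t 13.78 tcp [ 0.4159 -0.0323  0.1151] yaw -179.97 w 0.0623 F [ 0.6 -0.5 -0. ]
go [-0.084 -0.081  0.584] roll 0.0001
go [-0.084 -0.081  0.767] roll 0.0001
[[ 0.42858035 -0.07623864]
 [ 0.42852372  0.00671482]]
```

drive_tool([
  [[0.42, -0.084, -0.08, 0, 0], [0.42, -0.084, -0.08, 0.2, 0], [0.42, -0.084, -0.08, 0.4, 0], [0.42, -0.084, -0.08, 0.58, 0], [0.42, -0.084, -0.08, 0.58, 0]],
])

```text
time_s: 14.45
tcp_pos: [0.4269, -0.0424, 0.0453]
eef_rot: [-179.9, -0.2, -179.6]
contact_force: [0.4, 0.4, 0.2]
gripper_width: 0.0621
gripper_force: 0.0
```

drive_tool([
  [[0.42, 0, 0, 0.06, 0], [0.42, 0, 0, 0.12, 0], [0.42, 0, 0, 0.18, 0], [0.42, 0, 0, 0.18, 0]],
])

```text
time_s: 14.95
tcp_pos: [0.4273, -0.0417, 0.025]
eef_rot: [-180.0, -0.0, -179.7]
contact_force: [0.5, -0.0, -0.0]
gripper_width: 0.0623
gripper_force: 0.0
```

drive_tool([
  [[0.42, -0.06, 0, 0, 0], [0.42, -0.12, 0, 0, 0], [0.42, -0.18, 0, 0, 0], [0.42, -0.24, 0, 0, 0], [0.42, -0.3, 0, 0, 0]],
])

```text
time_s: 15.58
tcp_pos: [0.4579, -0.0431, 0.0252]
eef_rot: [-179.9, -0.6, -179.8]
contact_force: [-26.0, 2.4, 32.2]
gripper_width: 0.0619
gripper_force: 15.3
```

drive_tool([
  [[0.42, -0.04, 0, 0, 0], [0.42, -0.08, 0, 0, 0], [0.42, -0.12, 0, 0, 0], [0.42, -0.16, 0, 0, 0], [0.42, -0.2, 0, 0, 0]],
])

```text
time_s: 16.2
tcp_pos: [0.4795, -0.0434, 0.0251]
eef_rot: [-179.8, -0.8, -179.8]
contact_force: [-30.3, 1.7, 35.8]
gripper_width: 0.0626
gripper_force: 18.0
```

Run:
```python
from h import *
state();im=capture('top');cv2.imwrite('pics/t2.png',cv2.resize(im[60:260,120:376,::-1],(768,600)))
```

```text
t 16.2 tcp [ 0.4795 -0.0434  0.0251] yaw -179.8 w 0.0626 F [-30.3   1.7  35.8]
```

View pics/t2.png

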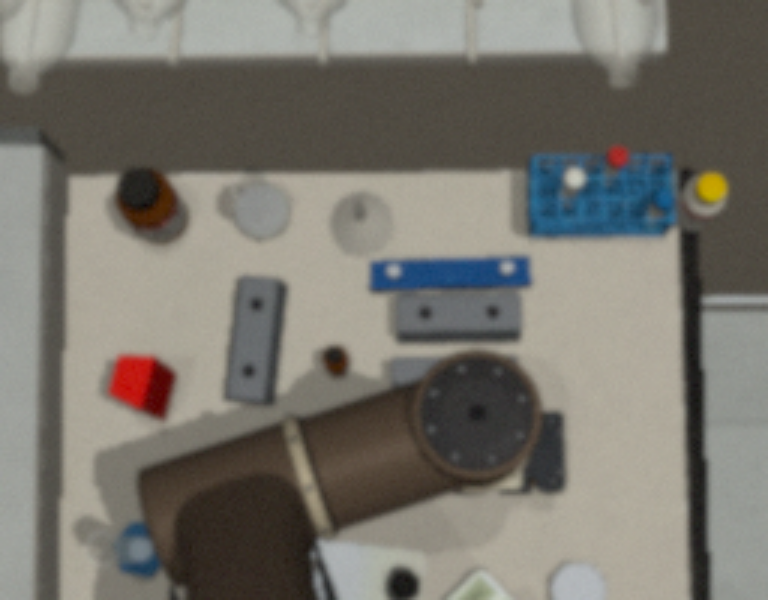

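drive_tool([
  [[0.42, 0, 0, -0.03, 0], [0.42, 0, 0, -0.05, 0], [0.42, 0, 0, -0.05, 0]],
])

```text
time_s: 16.62
tcp_pos: [0.4877, -0.0414, 0.0315]
eef_rot: [-180.0, -0.0, -179.7]
contact_force: [-4.5, -1.2, 3.3]
gripper_width: 0.0624
gripper_force: 2.5
```

drive_tool([
  [[0.42, -0.02, 0, -0.002, 0], [0.42, -0.04, 0, -0.004, 0], [0.42, -0.06, 0, -0.006, 0], [0.42, -0.08, 0, -0.008, 0], [0.42, -0.08, 0, -0.008, 0]],
])

```text
time_s: 17.25
tcp_pos: [0.4977, -0.0412, 0.0323]
eef_rot: [180.0, 0.0, -179.7]
contact_force: [-2.1, -1.0, -1.3]
gripper_width: 0.0618
gripper_force: 1.0
```

drive_tool([
  [[0.42, -0.015, 0, 0, 0], [0.42, -0.03, 0, 0, 0], [0.42, -0.045, 0, 0, 0], [0.42, -0.055, 0, 0, 0], [0.42, -0.055, 0, 0, 0]],
])

```text
time_s: 17.88
tcp_pos: [0.5042, -0.0412, 0.0324]
eef_rot: [180.0, 0.0, -179.7]
contact_force: [-2.1, -0.7, -2.1]
gripper_width: 0.0622
gripper_force: 1.2
```

```bash
cat >> h.py <<'E'
def eyes(im,m,box,z,n=2):
    x0,y0,x1,y1=box;g=cv2.GaussianBlur(im.astype(np.uint8),(3,3),0).max(2);k=((g<38)*255).astype(np.uint8)
    N,L,S,C=cv2.connectedComponentsWithStats(k)
    return [(C[i].round(1).tolist(),int(S[i,4]),ray(m,C[i],z)[0].round(4).tolist()) for i in range(1,N) if x0<C[i][0]<x1 and y0<C[i][1]<y1 and 15<S[i,4]<400]
E
python3 - <<'E'
from h import *
state()
E
```

```text
t 17.88 tcp [ 0.5042 -0.0412  0.0324] yaw -179.72 w 0.0622 F [-2.1 -0.7 -2.1]
```

drive_tool([
  [[0.42, -0.015, 0, 0, 0], [0.42, -0.03, 0, 0, 0], [0.42, -0.045, 0, 0, 0], [0.42, -0.05, 0, 0, 0], [0.42, -0.05, 0, 0, 0]],
])

```text
time_s: 18.5
tcp_pos: [0.5063, -0.0416, 0.0322]
eef_rot: [-180.0, -0.3, -179.7]
contact_force: [-16.2, 4.6, 13.2]
gripper_width: 0.0623
gripper_force: 9.0
```

drive_tool([
  [[0.42, 0.06, 0, 0, 0], [0.42, 0.1, 0, -0.2, 0], [0.42, 0.1, 0, -0.6, 0], [0.42, 0.1, 0, -1, 0], [0.42, 0.1, 0, -1, 0]],
])

```text
time_s: 19.12
tcp_pos: [0.502, -0.0405, 0.1573]
eef_rot: [179.9, 0.6, -179.7]
contact_force: [0.6, 0.6, -0.3]
gripper_width: 0.0626
gripper_force: 0.0
```

drive_tool([
  [[0.42, -0.3, 0, -0.5, 0], [0.42, -0.6, 0.05, -0.7, 0], [0.42, -0.9, 0.05, -0.7, 0], [0.42, -0.9, 0.05, -0.7, 0]],
])

```text
time_s: 19.62
tcp_pos: [0.6083, -0.0345, 0.2355]
eef_rot: [-180.0, 0.1, -179.7]
contact_force: [-0.3, 0.9, -0.7]
gripper_width: 0.0627
gripper_force: 0.0
```

Run:
```python
from h import *
state();im,m=wrist('w7')
for e in eyes(im,m,(150,30,370,222),.036): print(e)
print(eyes(im,m,(395,60,500,222),.036))
for c in (200,225,250,275,300): print(c,[(y,im[y,c].tolist()) for y in range(60,222,6)] if c==250 else '')
```

```text
t 19.62 tcp [ 0.6083 -0.0345  0.2355] yaw -179.74 w 0.0627 F [-0.3  0.9 -0.7]
([292.5, 94.6], 53, [0.538, 0.0049])
([279.1, 184.8], 98, [0.6322, -0.0062])
[([457.8, 129.7], 94, [0.5722, 0.1769]), ([439.5, 194.1], 99, [0.6419, 0.1691])]
200 
225 
250 [(60, [189, 184, 168]), (66, [190, 185, 171]), (72, [73, 75, 73]), (78, [134, 134, 133]), (84, [132, 135, 134]), (90, [134, 136, 134]), (96, [134, 135, 134]), (102, [132, 132, 132]), (108, [132, 135, 133]), (114, [78, 78, 79]), (120, [128, 129, 128]), (126, [127, 128, 127]), (132, [127, 127, 128]), (138, [124, 126, 126]), (144, [124, 126, 126]), (150, [125, 127, 127]), (156, [78, 81, 80]), (162, [66, 67, 68]), (168, [81, 82, 80]), (174, [84, 85, 86]), (180, [84, 85, 84]), (186, [85, 86, 86]), (192, [82, 83, 83]), (198, [86, 87, 87]), (204, [24, 45, 68]), (210, [34, 60, 94]), (216, [49, 87, 134])]
275 
300
```

Run:
```python
from h import *
d=np.load('pics/w7.npz');im=d['im'].astype(int);R=im[...,0]
for c in (200,215,235,255,275,300):
    col=R[:,c];print(c,[(y,int(col[y])) for y in list(range(108,122))],[(y,int(col[y])) for y in range(150,172,1)])
for y in (84,96,128,140,170,190): 
    g=(R[y]-im[y,:,2]<9)&(R[y]<150);q=np.flatnonzero(g[160:345])+160;z=.036
    print(y,q[0],q[-1],ray(d,[[q[0],y],[q[-1],y]],z).round(4).tolist())
print('rows->x z36',[(y,ray(d,[[250,y]],.036)[0][0].round(4)) for y in (72,76,112,114,116,155,158)], 'z0 near edge',ray(d,[[250,71]],0).round(4))
k=(R[60:222,170:340]<75)
N,L,S,C=cv2.connectedComponentsWithStats((k*255).astype(np.uint8));print([(np.round(C[i]+[170,60],1).tolist(),S[i].tolist()) for i in range(1,N) if S[i,4]>20])
```

```text
200 [(108, 136), (109, 135), (110, 136), (111, 138), (112, 135), (113, 128), (114, 81), (115, 83), (116, 107), (117, 132), (118, 136), (119, 134), (120, 134), (121, 132)] [(150, 124), (151, 124), (152, 127), (153, 128), (154, 127), (155, 125), (156, 125), (157, 124), (158, 126), (159, 125), (160, 126), (161, 123), (162, 123), (163, 124), (164, 124), (165, 118), (166, 84), (167, 76), (168, 99), (169, 113), (170, 114), (171, 121)]
215 [(108, 136), (109, 134), (110, 133), (111, 136), (112, 135), (113, 125), (114, 79), (115, 84), (116, 106), (117, 130), (118, 134), (119, 131), (120, 132), (121, 131)] [(150, 128), (151, 127), (152, 124), (153, 127), (154, 124), (155, 123), (156, 124), (157, 123), (158, 124), (159, 123), (160, 122), (161, 125), (162, 120), (163, 124), (164, 121), (165, 109), (166, 80), (167, 79), (168, 97), (169, 113), (170, 114), (171, 117)]
235 [(108, 130), (109, 132), (110, 131), (111, 134), (112, 131), (113, 126), (114, 75), (115, 84), (116, 106), (117, 128), (118, 130), (119, 131), (120, 130), (121, 130)] [(150, 126), (151, 124), (152, 125), (153, 124), (154, 124), (1
[... 1613 characters left out ...]
 [[0.5841, -0.0992], [0.5835, 0.0289]]
170 187 307 [[0.6162, -0.105], [0.6156, 0.0232]]
190 188 306 [[0.6385, -0.1051], [0.638, 0.0232]]
rows->x z36 [(72, np.float64(0.5167)), (76, np.float64(0.5204)), (112, np.float64(0.5553)), (114, np.float64(0.5573)), (116, np.float64(0.5593)), (155, np.float64(0.5997)), (158, np.float64(0.6029))] z0 near edge [[ 0.5139 -0.0382]]
[([259.2, 71.4], [26, 9, 123, 6, 466]), ([221.5, 94.5], [45, 28, 14, 14, 147]), ([291.4, 94.5], [115, 28, 14, 14, 155]), ([299.7, 114.1], [109, 54, 40, 2, 43]), ([281.1, 162.6], [75, 94, 69, 19, 743]), ([214.5, 184.7], [39, 119, 12, 12, 118]), ([279.1, 184.7], [103, 118, 13, 14, 141]), ([255.0, 210.7], [11, 140, 147, 22, 2777])]
```

Run:
```python
from h import *
mt=camera_model('top');d0=np.load('pics/top0.npy').astype(int)
print('red top',ray(mt,np.array([[155,65],[255,72],[225,215],[130,165]])/8+[140,170]-.5,.13).round(4).tolist())
im=capture('top').astype(int)
red=(im[...,0]-im[...,2]>60)&(im[...,0]-im[...,1]>60);mm=np.zeros(red.shape,bool);mm[160:220,140:200]=red[160:220,140:200]
c=biggest(mm);print('red hull z13',ray(mt,c,.13).min(0),ray(mt,c,.13).max(0),'z0',ray(mt,c,0).min(0),ray(mt,c,0).max(0))
for n in('w7','w3'):
    d=np.load(f'pics/{n}.npz');q=d['im'].astype(int);rr=(q[...,0]-q[...,2]>60)&(q[...,0]-q[...,1]>60);ys,xs=np.nonzero(rr[:222,490:]);print(n,len(xs),(xs.min()+490,ys.min(),ys.max()) if len(xs) else '')
d=np.load('pics/w2.npz');q=d['im'].astype(int);rr=(q[...,0]-q[...,2]>60)&(q[...,0]-q[...,1]>60);mm=np.zeros(rr.shape,bool);mm[180:300,360:490]=rr[180:300,360:490];c=biggest(mm)
print(cv2.approxPolyDP(c.astype(np.int32)[:,None],4,True)[:,0].tolist())
dr=(im[...,0]<70);
print('dropper',ray(mt,np.array([[335,361]])/3+[120,60],.067),ray(mt,np.array([[335,361]])/3+[120,60],.03))
state();go(.607,.172,.237,173.6)
```

```text
red top [[0.5756, 0.2904], [0.5727, 0.2541], [0.5206, 0.2642], [0.5391, 0.2989]]
red hull z13 [0.53058423 0.27779407] [0.55108324 0.29541643] z0 [0.54470005 0.30387422] [0.56712346 0.32315093]
w7 5 (np.int64(510), np.int64(126), np.int64(129))
w3 12 (np.int64(509), np.int64(127), np.int64(133))
[[382, 197], [376, 221], [404, 255], [474, 255], [407, 205]]
dropper [[0.57414763 0.08265419]] [[0.57910371 0.08476695]]
t 19.73 tcp [ 0.6058 -0.0348  0.2354] yaw -179.74 w 0.0624 F [ 0.3 -0.2 -0.1]
go [-0.018  1.723 -0.013] roll 0.0185
```

drive_tool([
  [[0.42, -0.05, 0.4, 0, 0], [0.6, -0.1, 0.8, 0, 0], [0.9, -0.1, 1, 0, 0], [0.9, -0.1, 1, 0, 0]],
])

```text
time_s: 20.23
tcp_pos: [0.6166, 0.0867, 0.2363]
eef_rot: [180.0, 0.0, -179.6]
contact_force: [-0.5, -1.1, 0.2]
gripper_width: 0.0814
gripper_force: 0.0
```

drive_tool([
  [[0.9, 0, 0.3, 0, 0.01], [0.9, 0, 0.6, 0, 0.0185], [0.9, 0, 0.72, 0, 0.0185], [0.9, 0, 0.72, 0, 0.0185]],
])

```text
time_s: 20.72
tcp_pos: [0.6166, 0.1716, 0.2363]
eef_rot: [-180.0, -0.0, 173.7]
contact_force: [-0.3, 0.1, 0.2]
gripper_width: 0.083
gripper_force: 0.0
```

Run:
```python
from h import *
state();im,m=wrist('w8');R=im[...,0]
k=(R[60:222,170:340]<60)
N,L,S,C=cv2.connectedComponentsWithStats((k*255).astype(np.uint8));print([(np.round(C[i]+[170,60],1).tolist(),S[i,4],ray(m,C[i]+[170,60],.036).round(4).tolist()) for i in range(1,N) if 40<S[i,4]<300])
go(.617,.171,.130,173.6);go(.617,.171,.023,173.6)
```

```text
t 20.73 tcp [0.6166 0.1716 0.2363] yaw 173.7 w 0.083 F [-0.3  0.1  0.2]
[([253.1, 121.0], np.int32(135), [[0.5726, 0.1764]]), ([180.0, 134.9], np.int32(204), [[0.5784, 0.0993]]), ([253.2, 186.4], np.int32(129), [[0.6422, 0.1689]])]
go [-0.003  0.001  0.886] roll 0.0002
go [-3.000e-03  1.000e-03  1.778e+00] roll 0.0002
```

drive_tool([
  [[0.9, 0, 0, 0.3, 0], [0.9, 0, 0, 0.6, 0], [0.9, 0, 0, 0.89, 0], [0.9, 0, 0, 0.89, 0]],
])

```text
time_s: 21.28
tcp_pos: [0.6152, 0.1695, 0.1271]
eef_rot: [-179.8, -0.3, 173.5]
contact_force: [0.0, -0.0, 0.4]
gripper_width: 0.0833
gripper_force: 0.0
```

drive_tool([
  [[0.9, 0, 0, 0.25, 0], [0.9, 0, 0, 0.5, 0], [0.9, 0, 0, 0.75, 0], [0.9, 0, 0, 0.88, 0], [0.9, 0, 0, 0.88, 0]],
])

```text
time_s: 21.9
tcp_pos: [0.617, 0.1713, 0.0242]
eef_rot: [-180.0, -0.0, 173.6]
contact_force: [-0.1, -0.5, 0.7]
gripper_width: 0.0832
gripper_force: 0.0
```

drive_tool([
  [[-1, 0, 0, 0, 0], [-1, 0, 0, 0, 0], [-1, 0, 0, 0, 0], [-1, 0, 0, 0, 0], [-1, 0, 0, 0, 0]],
], squeeze=35)

```text
time_s: 22.52
tcp_pos: [0.6169, 0.1717, 0.0243]
eef_rot: [-180.0, 0.0, 173.6]
contact_force: [0.8, -1.0, 3.3]
gripper_width: 0.0474
gripper_force: 34.6
```

drive_tool([
  [[-1, 0, 0, -0.1, 0], [-1, 0, 0, -0.4, 0], [-1, 0, 0, -0.8, 0], [-1, 0, 0, -1, 0], [-1, 0, 0, -1, 0]],
])

```text
time_s: 23.15
tcp_pos: [0.6177, 0.1723, 0.1463]
eef_rot: [179.9, 0.2, 173.6]
contact_force: [-0.1, 0.9, -4.2]
gripper_width: 0.0473
gripper_force: 34.0
```

Run:
```python
from h import *
state();go(.606,.068,.144,180);go(.5945,-.035,.144,180)
```

```text
t 23.15 tcp [0.6177 0.1723 0.1463] yaw 173.62 w 0.0473 F [-0.1  0.9 -4.2]
go [-0.    -0.874  0.019] roll -0.0177
go [-0.    -1.738  0.019] roll -0.0177
```

drive_tool([
  [[-1, 0, -0.25, 0, 0], [-1, 0, -0.5, 0, -0.01], [-1, 0, -0.75, 0, -0.0177], [-1, 0, -0.87, 0, -0.0177]],
])

```text
time_s: 23.65
tcp_pos: [0.6037, 0.0663, 0.1421]
eef_rot: [-180.0, -0.2, 179.9]
contact_force: [-0.4, 0.6, -3.5]
gripper_width: 0.0469
gripper_force: 34.0
```

drive_tool([
  [[-1, 0.05, -0.25, 0, 0], [-1, 0.1, -0.5, 0, 0], [-1, 0.1, -0.75, 0, 0], [-1, 0.1, -0.87, 0, 0], [-1, 0.1, -0.87, 0, 0]],
])

```text
time_s: 24.28
tcp_pos: [0.5929, -0.0371, 0.1431]
eef_rot: [-180.0, -0.1, 179.9]
contact_force: [0.0, 0.4, -4.2]
gripper_width: 0.0471
gripper_force: 34.0
```

Run:
```python
from h import *
state();im,m=wrist('w9');R=im[...,0]
k=(R[40:222,170:340]<60)
N,L,S,C=cv2.connectedComponentsWithStats((k*255).astype(np.uint8))
for z in (.13,.155): print(z,[(np.round(C[i]+[170,40],1).tolist(),S[i,4],ray(m,C[i]+[170,40],z).round(4).tolist()) for i in range(1,N) if 40<S[i,4]<600])
go(.5945,-.035,.062,180);go(.5945,-.035,.0605,180)
```

```text
t 24.27 tcp [ 0.5929 -0.0371  0.1431] yaw 179.88 w 0.0471 F [ 0.   0.4 -4.2]
0.13 [([310.9, 117.6], np.int32(157), [[0.5308, -0.0092]])]
0.155 [([310.9, 117.6], np.int32(157), [[0.5289, -0.0135]])]
go [-0.012  0.012  0.677] roll -0.0002
go [-0.012  0.012  0.69 ] roll -0.0002
```

drive_tool([
  [[-1, -0.012, 0.012, 0.2, 0], [-1, -0.012, 0.012, 0.4, 0], [-1, -0.012, 0.012, 0.55, 0], [-1, -0.012, 0.012, 0.65, 0], [-1, -0.012, 0.012, 0.66, 0]],
])

```text
time_s: 24.95
tcp_pos: [0.5943, -0.0346, 0.0639]
eef_rot: [-180.0, -0.1, -180.0]
contact_force: [-0.4, 0.8, -3.7]
gripper_width: 0.0472
gripper_force: 34.0
```

drive_tool([
  [[-1, 0, 0, 0.01, 0], [-1, 0, 0, 0.02, 0], [-1, 0, 0, 0.02, 0]],
])

```text
time_s: 25.32
tcp_pos: [0.5948, -0.035, 0.0628]
eef_rot: [180.0, 0.0, 180.0]
contact_force: [-0.1, -0.6, -3.8]
gripper_width: 0.0476
gripper_force: 34.0
```

Still about 2 mm above; lower a touch more.

drive_tool([
  [[-1, 0, 0, 0.01, 0], [-1, 0, 0, 0.018, 0], [-1, 0, 0, 0.018, 0]],
])

```text
time_s: 25.7
tcp_pos: [0.5948, -0.035, 0.0604]
eef_rot: [-180.0, 0.0, 180.0]
contact_force: [-0.1, -0.2, -3.0]
gripper_width: 0.0472
gripper_force: 34.1
```

drive_tool([
  [[-1, 0, 0, 0.006, 0], [-1, 0, 0, 0.006, 0], [0.6, 0, 0, 0.006, 0], [0.6, 0, 0, 0.006, 0], [0.6, 0, 0, 0.006, 0]],
])

```text
time_s: 26.32
tcp_pos: [0.5948, -0.035, 0.0594]
eef_rot: [180.0, 0.0, 180.0]
contact_force: [0.2, 0.5, 0.7]
gripper_width: 0.0685
gripper_force: 0.0
```

drive_tool([
  [[0.6, 0, 0, -0.2, 0], [0.6, 0, 0, -0.5, 0], [0.6, 0, 0, -0.8, 0], [0.6, 0, 0, -1, 0], [0.6, 0, 0, -1, 0]],
])

```text
time_s: 26.95
tcp_pos: [0.5959, -0.0348, 0.1817]
eef_rot: [180.0, 0.2, -180.0]
contact_force: [-0.2, 0.4, -0.3]
gripper_width: 0.0702
gripper_force: 0.0
```

drive_tool([
  [[0.6, -0.3, 0, -0.5, 0], [0.6, -0.5, 0, -0.5, 0], [0.6, -0.5, 0, -0.5, 0], [0.6, -0.5, 0, -0.5, 0]],
])

```text
time_s: 27.45
tcp_pos: [0.6537, -0.0351, 0.2377]
eef_rot: [-180.0, -0.2, 180.0]
contact_force: [0.1, 0.7, -0.1]
gripper_width: 0.0702
gripper_force: 0.0
```

Run:
```python
from h import *
state();im,m=wrist('w10');R=im[...,0]
for th in (60,75):
    k=(R[20:222,150:360]<th)
    N,L,S,C=cv2.connectedComponentsWithStats((k*255).astype(np.uint8))
    for i in range(1,N):
        if 40<S[i,4]<400: u=C[i]+[150,20];print(th,u.round(1),S[i,4].item(),'z36',ray(m,u,.036)[0].round(4),'z72',ray(m,u,.072)[0].round(4))
```

```text
t 27.45 tcp [ 0.6537 -0.0351  0.2377] yaw 179.97 w 0.0702 F [ 0.1  0.7 -0.1]
60 [220.4  47.7] 108 z36 [ 0.5387 -0.0668] z72 [ 0.5429 -0.0635]
60 [292.6  47.1] 163 z36 [0.5382 0.0036] z72 [ 5.424e-01 -3.000e-04]
60 [253.3  56.4] 192 z36 [ 0.5466 -0.0347] z72 [ 0.55   -0.0347]
60 [253.6 136.2] 161 z36 [ 0.6248 -0.0345] z72 [ 0.6201 -0.0345]
60 [213.8 143.9] 126 z36 [ 0.6328 -0.0763] z72 [ 0.6274 -0.072 ]
60 [170.2 215.1] 265 z36 [ 0.7127 -0.1277] z72 [ 0.699  -0.1181]
75 [292.6  47.1] 171 z36 [0.5381 0.0037] z72 [ 5.424e-01 -3.000e-04]
75 [253.4  56.4] 203 z36 [ 0.5466 -0.0346] z72 [ 0.55   -0.0346]
75 [253.5 136.1] 168 z36 [ 0.6247 -0.0346] z72 [ 0.6201 -0.0345]
75 [214.  143.9] 133 z36 [ 0.6328 -0.0762] z72 [ 0.6273 -0.0719]
```

Run:
```python
from h import *
d=np.load('pics/w10.npz');im=d['im'].astype(int);bl=(im[...,2]-im[...,0]>25)
for c in (188,200,210,220,290,300,310,320):
    q=[y for y in range(145,200) if bl[y,c]]
    print(c,q[:1],q[-1:],ray(d,[[c,q[0]-.5]],.024).round(4).tolist() if q else '', im[150:176:2,c].tolist() if c in(200,300) else '')
```

```text
188 [167] [193] [[0.6598, -0.1072]] 
200 [166] [193] [[0.6587, -0.0939]] [[123, 125, 124], [117, 119, 118], [121, 121, 121], [120, 122, 122], [119, 121, 121], [119, 121, 121], [63, 64, 64], [179, 172, 159], [39, 52, 69], [23, 43, 65], [45, 78, 119], [50, 91, 140], [48, 86, 132]]
210 [166] [193] [[0.6587, -0.0828]] 
220 [166] [192] [[0.6587, -0.0717]] 
290 [164] [191] [[0.6565, 0.0058]] 
300 [164] [191] [[0.6565, 0.0169]] [[104, 105, 106], [103, 104, 104], [103, 105, 106], [103, 105, 106], [103, 106, 106], [68, 71, 71], [97, 93, 88], [33, 45, 62], [23, 44, 65], [27, 49, 75], [33, 60, 93], [32, 59, 89], [28, 51, 81]]
310 [164] [191] [[0.6565, 0.0279]] 
320 [164] [190] [[0.6565, 0.039]]
```

Run:
```python
from h import *
d=np.load('pics/w10.npz');im=d['im'].astype(int)
for c in (195,207,219,287,297,307):
    print(c,[(y,im[y,c-1:c+2].mean(0).round().astype(int).tolist()) for y in range(159,175)])
print([(y,ray(d,[[250,y]],0)[0][0].round(4),ray(d,[[250,y]],.024)[0][0].round(4),ray(d,[[250,y]],.036)[0][0].round(4)) for y in range(160,174)])
```

```text
195 [(159, [119, 122, 120]), (160, [120, 121, 121]), (161, [111, 113, 111]), (162, [67, 68, 68]), (163, [207, 200, 184]), (164, [180, 175, 160]), (165, [141, 141, 135]), (166, [42, 54, 71]), (167, [22, 41, 64]), (168, [22, 41, 64]), (169, [22, 38, 62]), (170, [41, 74, 113]), (171, [51, 92, 141]), (172, [50, 90, 139]), (173, [49, 88, 136]), (174, [50, 88, 134])]
207 [(159, [119, 121, 119]), (160, [119, 121, 119]), (161, [112, 113, 112]), (162, [61, 63, 61]), (163, [206, 197, 183]), (164, [179, 172, 159]), (165, [106, 110, 112]), (166, [33, 48, 67]), (167, [19, 39, 61]), (168, [23, 42, 65]), (169, [24, 43, 65]), (170, [43, 76, 116]), (171, [51, 90, 138]), (172, [49, 88, 136]), (173, [48, 86, 135]), (174, [48, 85, 132])]
219 [(159, [116, 119, 119]), (160, [117, 119, 118]), (161, [105, 106, 104]), (162, [94, 93, 89]), (163, [196, 189, 173]), (164, [182, 177, 162]), (165, [64, 72, 79]), (166, [25, 43, 64]), (167, [27, 43, 65]), (168, [23, 39, 61]), (169, [32, 55, 83]), (170, [47, 84, 130]), (171, [51, 89, 139]), (172, [52, 90, 137]), (173, [49, 87, 135]), (174, [48, 85, 131])]
287 [(159, 
[... 1251 characters left out ...]
at64(0.6559), np.float64(0.6533)), (164, np.float64(0.6622), np.float64(0.657), np.float64(0.6544)), (165, np.float64(0.6634), np.float64(0.6581), np.float64(0.6555)), (166, np.float64(0.6646), np.float64(0.6593), np.float64(0.6566)), (167, np.float64(0.6658), np.float64(0.6604), np.float64(0.6577)), (168, np.float64(0.667), np.float64(0.6615), np.float64(0.6588)), (169, np.float64(0.6682), np.float64(0.6627), np.float64(0.6599)), (170, np.float64(0.6694), np.float64(0.6638), np.float64(0.661)), (171, np.float64(0.6706), np.float64(0.665), np.float64(0.6621)), (172, np.float64(0.6719), np.float64(0.6661), np.float64(0.6632)), (173, np.float64(0.6731), np.float64(0.6673), np.float64(0.6643))]
```

drive_tool([
  [[0.6, 0.4, 0, 0, 0], [0.6, 0.8, 0, 0, 0], [0.6, 0.8, 0, 0, 0]],
])

```text
time_s: 27.88
tcp_pos: [0.5551, -0.0353, 0.2398]
eef_rot: [180.0, -0.0, -180.0]
contact_force: [1.0, 0.3, 1.4]
gripper_width: 0.0703
gripper_force: 0.0
```

drive_tool([
  [[0.6, 0.3, 0.015, 0, 0], [0.6, 0.565, 0.015, 0.2, 0], [0.6, 0.565, 0.015, 0.6, 0], [0.6, 0.565, 0.015, 0.8, 0], [0.6, 0.565, 0.015, 0.8, 0]],
])

```text
time_s: 28.5
tcp_pos: [0.4895, -0.0336, 0.1419]
eef_rot: [-179.9, -0.2, 180.0]
contact_force: [-0.2, -0.6, -0.4]
gripper_width: 0.0701
gripper_force: 0.0
```

Run:
```python
from h import *
state();go(.490,-.034,.033,180)
```

```text
t 28.5 tcp [ 0.4895 -0.0336  0.1419] yaw 179.99 w 0.0701 F [-0.2 -0.6 -0.4]
go [-0.004 -0.004  0.907] roll -0.0
```

drive_tool([
  [[0.6, 0, 0, 0.3, 0], [0.6, 0, 0, 0.6, 0], [0.6, 0, 0, 0.8, 0], [0.6, 0, 0, 0.9, 0], [0.6, 0, 0, 0.9, 0]],
])

```text
time_s: 29.12
tcp_pos: [0.4912, -0.0332, 0.0357]
eef_rot: [-180.0, -0.0, -180.0]
contact_force: [-0.4, -0.1, -0.1]
gripper_width: 0.0701
gripper_force: 0.0
```

drive_tool([
  [[0.6, -0.04, 0, 0, 0], [0.6, -0.08, 0, 0, 0], [0.6, -0.11, 0, 0, 0], [0.6, -0.12, 0, 0, 0], [0.6, -0.12, 0, 0, 0]],
])

```text
time_s: 29.75
tcp_pos: [0.5052, -0.0332, 0.0355]
eef_rot: [180.0, -0.0, 180.0]
contact_force: [0.1, -0.2, 0.8]
gripper_width: 0.0701
gripper_force: 0.0
```

drive_tool([
  [[0.6, -0.01, 0, 0, 0], [0.6, -0.02, 0, 0, 0], [0.6, -0.03, 0, -0.003, 0], [0.6, -0.04, 0, -0.005, 0], [0.6, -0.04, 0, -0.005, 0]],
])

```text
time_s: 30.38
tcp_pos: [0.5066, -0.0334, 0.0354]
eef_rot: [-180.0, -0.3, 180.0]
contact_force: [-9.7, 4.8, 6.5]
gripper_width: 0.07
gripper_force: 5.8
```

drive_tool([
  [[0.6, -0.01, 0, -0.004, 0], [0.6, -0.02, 0, -0.008, 0], [0.6, -0.03, 0, -0.012, 0], [0.6, -0.04, 0, -0.016, 0], [0.6, -0.04, 0, -0.016, 0]],
])

```text
time_s: 31.0
tcp_pos: [0.509, -0.034, 0.0358]
eef_rot: [-179.9, -0.6, 179.9]
contact_force: [-12.5, 4.1, -2.3]
gripper_width: 0.0703
gripper_force: 5.5
```

drive_tool([
  [[0.6, 0.1, 0, 0, 0], [0.6, 0.2, 0, 0, 0], [0.6, 0.2, 0, -0.4, 0], [0.6, 0.2, 0, -0.8, 0], [0.6, 0.2, 0, -1, 0]],
])

```text
time_s: 31.62
tcp_pos: [0.4918, -0.0329, 0.1612]
eef_rot: [179.9, 0.3, -180.0]
contact_force: [0.6, -0.6, 0.5]
gripper_width: 0.0702
gripper_force: 0.0
```

drive_tool([
  [[0.6, -0.3, 0, -0.4, 0], [0.6, -0.7, 0, -0.7, 0], [0.6, -1, 0, -0.7, 0], [0.6, -1, 0, -0.7, 0]],
])

```text
time_s: 32.12
tcp_pos: [0.6124, -0.0332, 0.2417]
eef_rot: [180.0, 0.0, 180.0]
contact_force: [-0.7, -0.7, -0.6]
gripper_width: 0.0702
gripper_force: 0.0
```

drive_tool([
  [[0.6, -0.3, 0, 0, 0], [0.6, -0.43, 0, 0, 0], [0.6, -0.43, 0, 0, 0], [0.6, -0.43, 0, 0, 0]],
])

```text
time_s: 32.62
tcp_pos: [0.6615, -0.0332, 0.242]
eef_rot: [180.0, -0.0, 180.0]
contact_force: [-0.3, -0.7, 0.4]
gripper_width: 0.0699
gripper_force: 0.0
```

Run:
```python
from h import *
state();im,d=wrist('w11');R=im[...,0]
k=(R[20:222,150:360]<60);N,L,S,C=cv2.connectedComponentsWithStats((k*255).astype(np.uint8))
for i in range(1,N):
    if 40<S[i,4]<400: u=C[i]+[150,20];print(u.round(1),S[i,4].item(),'z36',ray(d,u,.036)[0].round(4),'z72',ray(d,u,.072)[0].round(4))
bl=im[...,2]-R>25
for c in (195,207,219,287,297,307): print(c,im[154:178,c-1:c+2].mean(1).round().astype(int)[:,[0,2]].tolist())
print([(y,ray(d,[[250,y]],0)[0][0].round(4),ray(d,[[250,y]],.024)[0][0].round(4)) for y in range(156,176,3)])
t=capture('top');print(ray(camera_model('top'),[[0,0]],0).shape);a=np.load('pics/top0.npy').astype(int)
print('scene change', [(n,np.abs(t.astype(int)-a)[y0:y1,x0:x1].mean().round(1)) for n,(x0,y0,x1,y1) in dict(amber=(158,114,182,140),flask=(195,118,218,140),funnel=(230,122,252,146),dropper=(225,173,238,187),cyl=(158,232,177,254),petri=(302,246,324,268),yellow=(346,116,364,132)).items()])
```

```text
t 32.62 tcp [ 0.6615 -0.0332  0.242 ] yaw 179.98 w 0.0699 F [-0.3 -0.7  0.4]
[217.8  41.5] 103 z36 [ 0.5408 -0.0677] z72 [ 0.5456 -0.0641]
[289.9  41. ] 158 z36 [0.5404 0.0031] z72 [ 5.451e-01 -5.000e-04]
[250.5  49.7] 182 z36 [ 0.5483 -0.0356] z72 [ 0.5523 -0.0353]
[250.6 129.2] 160 z36 [ 0.6262 -0.0357] z72 [ 0.6222 -0.0354]
[211.4 137.4] 122 z36 [ 0.6349 -0.0772] z72 [ 0.63   -0.0727]
195 [[120, 122], [85, 86], [52, 53], [185, 164], [56, 78], [24, 65], [23, 65], [22, 63], [44, 121], [50, 138], [49, 135], [44, 124], [45, 119], [47, 130], [42, 118], [48, 131], [49, 133], [49, 132], [49, 132], [49, 131], [54, 133], [58, 133], [67, 139], [68, 138]]
207 [[120, 121], [74, 76], [83, 79], [145, 137], [46, 73], [19, 63], [24, 66], [29, 74], [45, 124], [49, 132], [44, 123], [42, 120], [43, 119], [44, 125], [44, 121], [47, 130], [42, 118], [50, 116], [61, 101], [96, 117], [129, 138], [142, 140], [155, 157], [160, 161]]
219 [[119, 119], [72, 74], [83, 79], [75, 85], [29, 66], [21, 64], [24, 63], [39, 104], [51, 140], [50, 142], [51, 138], [49, 135], [48, 131], [42, 117], [47, 128], [48, 131],
[... 694 characters left out ...]
6], [38, 99], [29, 86], [30, 89], [35, 89], [65, 87], [120, 123], [140, 137], [137, 135], [136, 133], [137, 134], [136, 131], [134, 131], [135, 132]]
[(156, np.float64(0.6618), np.float64(0.6572)), (159, np.float64(0.6654), np.float64(0.6606)), (162, np.float64(0.669), np.float64(0.664)), (165, np.float64(0.6727), np.float64(0.6674)), (168, np.float64(0.6763), np.float64(0.6708)), (171, np.float64(0.68), np.float64(0.6743)), (174, np.float64(0.6837), np.float64(0.6778))]
(1, 2)
scene change [('amber', np.float64(32.2)), ('flask', np.float64(54.0)), ('funnel', np.float64(85.2)), ('dropper', np.float64(6.6)), ('cyl', np.float64(38.5)), ('petri', np.float64(44.7)), ('yellow', np.float64(17.0))]
```

```bash
python3 -c "
from plant import job
print(job.close_job())"
```

```text
the job is handed in; nothing more can be done
None
```

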